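Pack the last module into a part-filled kit tray

TASK

The blue kit tray on the test bench already holds three parts, but they stand too loosely for the red power supply to fit. Without taking them out or knocking them over, slide the three parts along the tray to open up one space and set the red supply down in it (do not drop it), so that all four stand upright and flat on the tray's floor. Leave the other things on the bench where they are.

Things in the scene. Friction and masses are not known exactly. Their poses are not given: they have to be found in the camera images.
- tray_floor (a point): Blue open-topped plastic tray, fixed to the bench. The point: centre of its inner floor, 4 mm above the bench. Axes: y along its length, x across it, z up. Inside 198 mm long (y), 62 mm wide (x); walls 4 mm thick, rims 26 mm above the inner floor.
- tray: The same tray; origin under its centre. Three parts stand in one row along its y, in any order: two at the -y end, a few mm (up to 17) from each other and the end wall, the third 4 to 8 mm from the +y end wall. The gap of 35 to 48 mm between the second and third takes shut fingers. All free lengths add up to 66 mm.
- housing_center (a point): Bare aluminium amplifier housing, a ribbed block standing in the tray; the point is its centre. 55 mm in its x (across the tray), 44 mm in its y (along the row), 58 mm high; about 0.22 kg. Slides freely.
- capacitor_center (a point): Yellow capacitor can, an upright cylinder with two brass terminals on top, standing in the tray; the point is its centre. 46 mm in diameter, 58 mm high; about 0.18 kg. Slides freely.
- relay_center (a point): Black relay block with two green terminal strips on top, standing in the tray; the point is its centre. 55 mm in its x (across the tray), 42 mm in its y (along the row), 54 mm high; about 0.2 kg. Slides freely.
- supply_center (a point): Red power supply module with black vent slots on top and a grey foot band, standing upright on the bench beside the tray; the point is its centre, 33 mm above its underside. 54 mm in its x, 50 mm in its y, 66 mm high; about 0.35 kg. It may stand either way round in the tray.
- supply: The same red module; origin at the centre of its underside.
- housing: The housing; origin at the centre of its underside.
- capacitor: The capacitor; origin at the centre of its underside.
- relay: The relay block; origin at the centre of its underside.
- meter_center (a point): Yellow hand-held meter lying on the bench (bystander), 95 x 60 x 28 mm; the point is its centre.
- spool_center (a point): Red solder spool lying flat on the bench (bystander), 60 mm in diameter, 24 mm high; the point is its centre.
- driver_grip (a point): Orange-handled screwdriver, 190 mm long, lying on the bench (bystander); the point is on its handle.
- flux_mid (a point): Small bottle with a red cap, 44 mm in diameter, 100 mm high (bystander); the point is its centre.
There are look-alikes about, which are no part of the job. Leave any orange or purple look-alike of the housing alone.

How it is judged (in metres and radians):
At the end, for the whole second after the job is handed in: All four parts stand in the tray, at rest: each foot within 4 mm of the tray's floor, each upright within 0.1 rad, each centre within 20 mm of the tray's long centre line and 90 mm of its middle along the row (z of housing_center in the frame of tray_floor between 0.025 and 0.033 m and x of housing_center in the frame of tray_floor between -0.02 and 0.02 m and y of housing_center in the frame of tray_floor between -0.09 and 0.09 m and angle between each of housing_center, capacitor_center, relay_center, supply_center's own z axis and vertical below 0.1 rad and linear speed of each of housing, capacitor, relay, supply below 0.02 m/s and z of capacitor_center in the frame of tray_floor between 0.025 and 0.033 m and x of capacitor_center in the frame of tray_floor between -0.02 and 0.02 m and y of capacitor_center in the frame of tray_floor between -0.09 and 0.09 m and z of relay_center in the frame of tray_floor between 0.023 and 0.031 m and x of relay_center in the frame of tray_floor between -0.02 and 0.02 m and y of relay_center in the frame of tray_floor between -0.09 and 0.09 m and z of supply_center in the frame of tray_floor between 0.029 and 0.037 m and x of supply_center in the frame of tray_floor between -0.02 and 0.02 m and y of supply_center in the frame of tray_floor between -0.09 and 0.09 m); the robot touches nothing.
It fails at once if a part already in the tray is lifted out (its foot more than 20 mm above the tray's floor) or knocked over (z of any of housing_center, capacitor_center in the frame of tray_floor above 0.049 m or angle between any of housing_center, capacitor_center, relay_center's own z axis and vertical above 0.6 rad or z of relay_center in the frame of tray_floor above 0.047 m).
It fails at once if the red supply is dropped (free fall of more than about 18 mm) (linear speed of supply above 0.6 m/s and contact force between the fingers and supply below 0.05 N).
It fails at once if the meter, spool, screwdriver or bottle is moved by more than 25 mm (distance of any of meter_center, spool_center, driver_grip, flux_mid from where it was at the start of the episode above 0.025 m).
It also fails if it takes over 58 s, if anything falls off the work surface, if the arm or the gripper's body presses on something with over 40 N, if the wrist force passes 120 N, or if a joint passes its speed limit or range.

ROBOT

A 6-joint arm with a two-finger parallel gripper is mounted at the origin on the work surface. World frame = base frame: x ahead of the robot, y to its left, z up, the work surface at z = 0. Lengths are in mm, angles in rad, forces in N, time in s.
With the tool pointing down it reaches from about 275 to 1000 mm from the base axis. Payload 8.4 kg.
Tool frame: the origin (TCP) lies midway between the tips of the shut fingers; the grasp point (between the pads) lies 19 mm behind it; z points along the fingers, y is the line along which they close (so a half turn about z gives the same grasp; the last joint's range is limited). The gripper opens to 85 mm and grips with 20 to 120 N. Pads are 22 mm wide; open, the fingers measure 114 mm over their backs; the gripper's body (76 mm by 85 mm) begins 54 mm behind the grasp point. The pads swing forward as they close: fully open they stand 13 mm farther back than shut.
Start: joints at [-1.307, 0.353, 1.633, -0, 1.155, -0.002], TCP at [164.174, -603.054, 231.281] pointing down, gripper open.
Joint ranges: [-2.63, 2.63], [-0.92, 2.1], [0.06, 2.66], [-1.3, 4.44], [0, 2.69], [-3.02, 3.02]. Speed limits (rad/s): [2.22, 2.22, 2.79, 3.14, 3.14, 3.14].

INTERFACE

Orientations are given as [roll, pitch, yaw] about the fixed x, y, z axes, in that order (R = Rz(yaw) Ry(pitch) Rx(roll)).
In Python, from rig import * gives the robot as it stands.
- The arm moves only by the shell command python3 -m jog 'ROWS' [FORCE]. ROWS is JSON, a list of rows, each an object of numbers: "x", "y", "z": the shift along the tool's x, y, z in cm; "spin": the turn about the tool's z in rad; "grip": the closure, from 0 (fully open) to 1 (shut). In form: [{"x": .., "y": .., "z": .., "spin": .., "grip": ..}, ...]. A call has 1 to 20 rows; each row shifts and turns the commanded pose from where the row before left it, along the tool's axes as they then stand; what a row does not reach is not made up. A row lasts 1/12 s, in which the tool goes at most 41.7 mm and 7.16 degrees, less where a joint would pass 70% of its speed; a pose out of reach is approached as far as the arm can. A call with a gripper value outside its range is refused whole. The fingers move at their own pace and stop on an object; FORCE is the grip in N (left out, the last holds). Time passes only in rows, so rows that do not move let the fingers close. It gives the time, the measured TCP pose, the force, the opening and the grip force at its end, in the units of the state.
- sense(): the state, without advancing time (a new reading comes with each control period).
- grab_frame(name): name is "side" or "top"; returns a dict with "pixels" (480x640x3 uint8, blue, green, red), "camera_matrix" (3x3 intrinsics, pixels), "rvec" (rotation vector, rad) and "tvec" (3), from world to camera coordinates, as OpenCV has them. Camera axes: x right, y down, z forward; pixel columns grow to the right and rows downward; lengths in mm; the calibration is good to about 2 mm. A picture is of the moment at which its call begins. There is no depth.
- sign_off(): hands the job in; it is judged then, once.
The state is a dict: "clock": time; "qpos": joint angles; "qvel": joint speeds; "joint_efforts": joint torques, N m; "eef_pos": TCP position; "tcp_rot": TCP orientation; "contact_force": force on the tool from outside, world axes, zero at the start; "wrist_torque": the same for the moment, N m; "opening": opening from 0.0 (shut) to 1.0 (fully open); "grasp_force": force on a finger pad.
Only numpy, scipy, OpenCV 4.12 (cv2) and the standard library are available. Lean on these libraries where they do the work, as an engineer would, in place of code of your own. Each camera call takes 0.05 s, during which the arm holds its last target. There are 200 camera calls.

## Working session

There is one attempt and no reset: what is moved stays moved. The work goes in short steps, Python scripts to look and compute and a shell command to move; the robot and the scene stay as the last step left them, time stands still between calls to the robot, and variables do not carry over. Pictures are saved under pics/ and viewed, at most 10 in all, crops included, and the job is handed in when it is done.

```bash
ls; mkdir -p pics
cat > h.py <<'E'
from rig import *
import numpy as np, cv2
def cam(n):
    f=grab_frame(n); R=cv2.Rodrigues(np.array(f["rvec"],float))[0]
    return f["pixels"],np.array(f["camera_matrix"],float),R,np.array(f["tvec"],float).ravel()
def toz(c,u,v,z):
    _,K,R,t=c; d=R.T@np.linalg.inv(K)@np.array([u,v,1.]); o=-R.T@t
    return (o+d*(z-o[2])/d[2]).round(1)
def proj(c,p):
    _,K,R,t=c; q=K@(R@np.array(p,float)+t); return (q[:2]/q[2]).round(1)
E
python3 - <<'E'
from h import *
for n in("top","side"):
    c=cam(n); cv2.imwrite(f"pics/{n}0.png",c[0]); print(n,-c[2].T@c[3],c[1][0,0])
s=sense(); print(s["eef_pos"],s["tcp_rot"],s["clock"],s["opening"])
E
```

```text
pics
top [ 406.95354248  -72.76957628 1139.98912281] 453.5436731882615
side [ 378.8665243  -931.00512688  776.99555573] 437.41567156291615
[ 164.06221329 -602.64774748  230.66778929] [-3.14037255e+00 -2.98103957e-05  2.65766562e-01] 0.1 1.0004223603100786
```

View pics/top0.png

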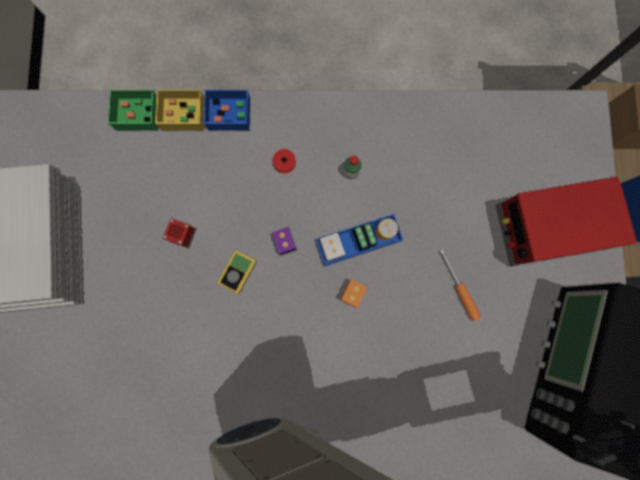

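View pics/side0.png

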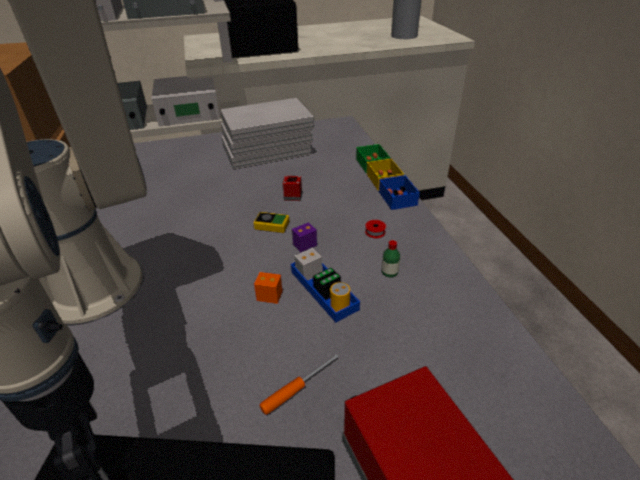

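Top view: the tray is at (360,240) with the housing (332,246), relay (364,237) and capacitor (388,229). Red candidates:
- (179,232): small module with slots on top, the right size, so this fits the supply.
- (285,160): the spool.
- (570,220): a large bench instrument.

The orange (354,293) and purple (285,240) blocks are look-alikes. I'll confirm in an enlarged crop.

Run:
```python
from h import *
def crop(im,x,y,w,h,s): return cv2.resize(im[y:y+h,x:x+w],None,fx=s,fy=s,interpolation=cv2.INTER_CUBIC)
T=[cam("top") for _ in range(4)]; S=[cam("side") for _ in range(4)]
t=np.mean([c[0] for c in T],0).astype(np.uint8); s=np.mean([c[0] for c in S],0).astype(np.uint8)
a=crop(t,310,205,100,70,8)
b=crop(t,150,205,50,50,8)   # 400x400
cv2.imwrite("pics/t1.png",a)
d=crop(s,270,165,50,50,8)
cv2.imwrite("pics/s1.png",np.hstack([b,d]))
e=crop(s,280,235,90,90,6)
cv2.imwrite("pics/s2.png",e)
```

```text
(no output)
```

View pics/t1.png

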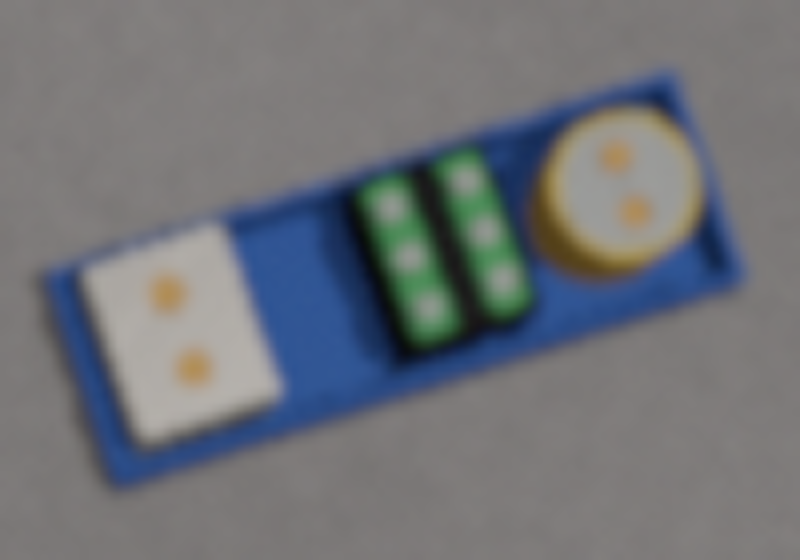

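View pics/s1.png

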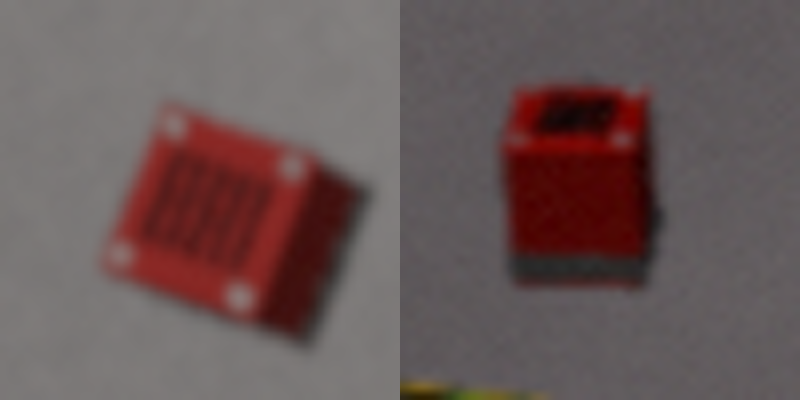

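The crops confirm the red supply: vent slots, grey foot band, top corners at crop (165,102), (322,155), (262,322), (100,268). In the tray, the housing is at the left (+y) end, then the gap, the relay, and the capacitor near the right (-y) end.

```bash
cat > meas.py <<'E'
from h import *
c=cam("top")
def quad(name,pts,x0,y0,z,s=8):
    P=np.array([toz(c,(u+.5)/s-.5+x0,(v+.5)/s-.5+y0,z)[:2] for u,v in pts]); m=P.mean(0)
    e=[np.linalg.norm(P[(i+1)%4]-P[i]).round(1) for i in range(4)]
    a=(P[1]-P[0])+(P[2]-P[3]); b=(P[3]-P[0])+(P[2]-P[1])
    print(name,m.round(1),"edges",e,"a dir",np.degrees(np.arctan2(a[1],a[0])).round(1),"b dir",np.degrees(np.arctan2(b[1],b[0])).round(1)); return m,a,b
E
python3 - <<'E'
from meas import *
m,a,b=quad("tray",[(48,270),(675,68),(745,280),(115,490)],310,205,30)
ey=-a/np.linalg.norm(a); ex=np.array([ey[1],-ey[0]])
print("tray y dir",ey, "yaw of tray", np.degrees(np.arctan2(ex[1],ex[0])))
H=quad("housing",[(80,265),(225,222),(283,390),(145,447)],310,205,62)[0]
R=quad("relay",[(350,190),(482,150),(535,310),(400,360)],310,205,57)[0]
C=quad("cap",[(547,185),(622,108),(700,185),(622,262)],310,205,62)[0]
for n,p in(("H",H),("R",R),("C",C)): print(n,"tray xy",((p-m)@ex).round(1),((p-m)@ey).round(1))
S=quad("supply",[(165,102),(322,155),(262,322),(100,268)],150,205,66)
s=sense(); print(s["eef_pos"],s["tcp_rot"],s["clock"])
E
```

```text
tray [ 566.6 -176.8] edges [np.float64(205.7), np.float64(69.8), np.float64(205.6), np.float64(71.2)] a dir -71.9 b dir -163.3
tray y dir [-0.31141033  0.95027554] yaw of tray 18.144243949109214
housing [ 545.6 -109.4] edges [np.float64(45.6), np.float64(53.6), np.float64(44.7), np.float64(58.2)] a dir -70.6 b dir -161.1
relay [ 570.  -187.8] edges [np.float64(42.0), np.float64(51.3), np.float64(43.7), np.float64(53.9)] a dir -71.4 b dir -163.7
cap [ 589.7 -242.3] edges [np.float64(33.1), np.float64(33.0), np.float64(33.6), np.float64(32.3)] a dir -45.2 b dir -136.3
H tray xy 1.0 70.6
R tray xy -0.2 -11.5
C tray xy 1.5 -69.4
supply [581.5 264.6] edges [np.float64(50.3), np.float64(52.8), np.float64(51.5), np.float64(53.1)] a dir -108.6 b dir 161.9
[ 164.19738951 -603.0281753   231.25931867] [-3.14153364e+00 -3.25376992e-06  2.65824629e-01] 0.55
```

View pics/s2.png

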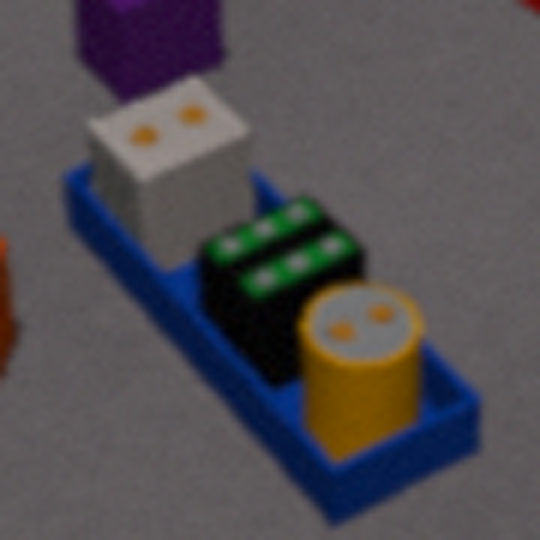

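Side crop (housing at crop (170,130), relay (285,250), capacitor (362,320)) shows the same order, all upright. In tray y, the housing spans 48.6..92.6, the relay -32.5..9.5 and the capacitor -92..-46. The gap is 39 mm centred at tray y = 29, which is world (557.6, -149.2). The tool needs yaw 108°, so I'm moving there with the fingers shut.

```bash
python3 -m jog '[{"x":2.77,"y":-1.86,"grip":1},{"x":2.77,"y":-1.86,"grip":1},{"x":2.77,"y":-1.86,"grip":1},{"x":2.77,"y":-1.86,"grip":1},{"x":2.77,"y":-1.86,"grip":1},{"x":2.77,"y":-1.86,"grip":1},{"x":2.77,"y":-1.86,"grip":1},{"x":2.77,"y":-1.86,"grip":1},{"x":2.77,"y":-1.86,"grip":1},{"x":2.77,"y":-1.86,"grip":1},{"x":2.77,"y":-1.86,"grip":1},{"x":2.77,"y":-1.86,"grip":1},{"x":2.77,"y":-1.86,"grip":1},{"x":2.77,"y":-1.86,"grip":1},{"x":2.77,"y":-1.86,"grip":1},{"x":2.77,"y":-1.86,"grip":1},{"x":2.77,"y":-1.86,"grip":1},{"x":2.77,"y":-1.86,"grip":1}]' 30
python3 -m jog '[{"spin":-0.12,"grip":1},{"spin":-0.12,"grip":1},{"spin":-0.12,"grip":1},{"spin":-0.12,"grip":1},{"spin":-0.12,"grip":1},{"spin":-0.12,"grip":1},{"spin":-0.12,"grip":1},{"spin":-0.12,"grip":1},{"spin":-0.12,"grip":1},{"spin":-0.12,"grip":1},{"spin":-0.12,"grip":1},{"spin":-0.12,"grip":1},{"spin":-0.12,"grip":1},{"spin":-0.06,"grip":1},{"grip":1},{"grip":1},{"grip":1}]'
cat > go.py <<'E'
import sys
from h import *
M=np.array([566.6,-176.8]); ey=np.array([-.3114,.9503]); ex=np.array([.9503,.3114])
def go(x,y,z,yaw=None):
    s=sense(); p=np.array(s["eef_pos"]); w=s["tcp_rot"][2]; d=np.array([x,y,z])-p
    c,n=np.cos(w),np.sin(w)
    print("tool cm x %.2f y %.2f z %.2f"%((c*d[0]+n*d[1])/10,(n*d[0]-c*d[1])/10,-d[2]/10), "" if yaw is None else "spin %.3f"%(-(yaw-w)))
def tray(x,y,z,yaw=1.887): go(*(M+x*ex+y*ey),z,yaw)
def where():
    s=sense(); q=np.array(s["eef_pos"])[:2]-M; print("tcp in tray x %.1f y %.1f"%(q@ex,q@ey),"z %.1f"%s["eef_pos"][2],"rot",np.round(s["tcp_rot"],3),"F",np.round(s["contact_force"],1),"t",s["clock"],"open",round(s["opening"],3))
E
python3 -c "
from go import *
where(); tray(0,29,14)
c=cam('top'); cv2.imwrite('pics/t2.png',cv2.resize(c[0][185:285,295:425],None,fx=5,fy=5,interpolation=cv2.INTER_CUBIC))"
```

```text
tcp in tray x -515.1 y -279.7 z 231.3 rot [-3.142 -0.     0.266] F [ 0.1  0.7 -0.9] t 0.55 open 1.002
tool cm x 49.88 y -33.45 z 21.73 spin -1.621schema error: expected keys x, y, z, spin, grip
schema error: expected keys x, y, z, spin, grip
```

All five keys are required in each row, so I'm resending.

```bash
python3 -m jog '[{"x":2.77,"y":-1.86,"z":0,"spin":0,"grip":1},{"x":2.77,"y":-1.86,"z":0,"spin":0,"grip":1},{"x":2.77,"y":-1.86,"z":0,"spin":0,"grip":1},{"x":2.77,"y":-1.86,"z":0,"spin":0,"grip":1},{"x":2.77,"y":-1.86,"z":0,"spin":0,"grip":1},{"x":2.77,"y":-1.86,"z":0,"spin":0,"grip":1},{"x":2.77,"y":-1.86,"z":0,"spin":0,"grip":1},{"x":2.77,"y":-1.86,"z":0,"spin":0,"grip":1},{"x":2.77,"y":-1.86,"z":0,"spin":0,"grip":1},{"x":2.77,"y":-1.86,"z":0,"spin":0,"grip":1},{"x":2.77,"y":-1.86,"z":0,"spin":0,"grip":1},{"x":2.77,"y":-1.86,"z":0,"spin":0,"grip":1},{"x":2.77,"y":-1.86,"z":0,"spin":0,"grip":1},{"x":2.77,"y":-1.86,"z":0,"spin":0,"grip":1},{"x":2.77,"y":-1.86,"z":0,"spin":0,"grip":1},{"x":2.77,"y":-1.86,"z":0,"spin":0,"grip":1},{"x":2.77,"y":-1.86,"z":0,"spin":0,"grip":1},{"x":2.77,"y":-1.86,"z":0,"spin":0,"grip":1}]' 30
python3 -m jog '[{"x":0,"y":0,"z":0,"spin":-0.12,"grip":1},{"x":0,"y":0,"z":0,"spin":-0.12,"grip":1},{"x":0,"y":0,"z":0,"spin":-0.12,"grip":1},{"x":0,"y":0,"z":0,"spin":-0.12,"grip":1},{"x":0,"y":0,"z":0,"spin":-0.12,"grip":1},{"x":0,"y":0,"z":0,"spin":-0.12,"grip":1},{"x":0,"y":0,"z":0,"spin":-0.12,"grip":1},{"x":0,"y":0,"z":0,"spin":-0.12,"grip":1},{"x":0,"y":0,"z":0,"spin":-0.12,"grip":1},{"x":0,"y":0,"z":0,"spin":-0.12,"grip":1},{"x":0,"y":0,"z":0,"spin":-0.12,"grip":1},{"x":0,"y":0,"z":0,"spin":-0.12,"grip":1},{"x":0,"y":0,"z":0,"spin":-0.12,"grip":1},{"x":0,"y":0,"z":0,"spin":-0.06,"grip":1},{"x":0,"y":0,"z":0,"spin":0,"grip":1},{"x":0,"y":0,"z":0,"spin":0,"grip":1},{"x":0,"y":0,"z":0,"spin":0,"grip":1}]'
python3 -c "
from go import *
where(); tray(0,29,14)"
```

```text
clock: 2.1
eef_pos: [558.3, -147.6, 231.5]
tcp_rot: [3.141, -0.0, 0.266]
contact_force: [0.7, -0.5, -0.9]
opening: -0.0
grasp_force: 0.0
clock: 3.52
eef_pos: [557.3, -149.0, 231.3]
tcp_rot: [3.142, 0.0, 1.883]
contact_force: [-0.1, 0.7, 0.3]
opening: -0.002
grasp_force: 0.0
tcp in tray x -0.2 y 29.3 z 231.3 rot [3.142 0.    1.883] F [-0.1  0.7  0.3] t 3.5167 open -0.002
tool cm x -0.03 y 0.02 z 21.73 spin -0.004
```

```bash
python3 -m jog '[{"x":0,"y":0,"z":2.5,"spin":0,"grip":1},{"x":0,"y":0,"z":3,"spin":0,"grip":1},{"x":0,"y":0,"z":3,"spin":0,"grip":1},{"x":0,"y":0,"z":3,"spin":0,"grip":1},{"x":0,"y":0,"z":2.5,"spin":0,"grip":1},{"x":0,"y":0,"z":1,"spin":0,"grip":1},{"x":0,"y":0,"z":0.5,"spin":0,"grip":1},{"x":0,"y":0,"z":0.5,"spin":0,"grip":1},{"x":0,"y":0,"z":0,"spin":0,"grip":1},{"x":0,"y":0,"z":0,"spin":0,"grip":1}]'
python3 -m jog '[{"x":0,"y":0,"z":0.5,"spin":0,"grip":1},{"x":0,"y":0,"z":0.5,"spin":0,"grip":1},{"x":0,"y":0,"z":0.5,"spin":0,"grip":1},{"x":0,"y":0,"z":0.5,"spin":0,"grip":1}]'
python3 -c "
from go import *
where()
c=cam('side'); cv2.imwrite('pics/s3.png',cv2.resize(c[0][225:335,270:380],None,fx=5,fy=5,interpolation=cv2.INTER_CUBIC))"
```

```text
clock: 4.35
eef_pos: [558.2, -149.3, 72.4]
tcp_rot: [3.14, 0.001, 1.885]
contact_force: [0.8, 1.2, -0.3]
opening: 0.002
grasp_force: 0.0
clock: 4.68
eef_pos: [557.4, -149.1, 51.0]
tcp_rot: [3.141, 0.0, 1.886]
contact_force: [0.3, 0.2, 0.2]
opening: 0.001
grasp_force: 0.0
tcp in tray x -0.1 y 29.2 z 51.0 rot [3.141 0.    1.886] F [0.3 0.2 0.2] t 4.6833 open 0.001
```

View pics/s3.png

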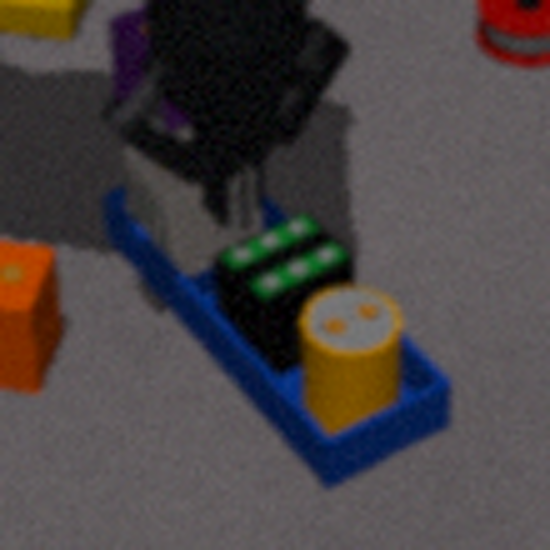

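The shut fingers (crop (240,200)) are going into the gap between housing and relay without touching either. I'm going down to z≈20, then pushing toward -y (tool -x).

```bash
python3 -m jog '[{"x":0,"y":0,"z":0.6,"spin":0,"grip":1},{"x":0,"y":0,"z":0.6,"spin":0,"grip":1},{"x":0,"y":0,"z":0.6,"spin":0,"grip":1},{"x":0,"y":0,"z":0.6,"spin":0,"grip":1},{"x":0,"y":0,"z":0.6,"spin":0,"grip":1},{"x":0,"y":0,"z":0,"spin":0,"grip":1},{"x":0,"y":0,"z":0,"spin":0,"grip":1}]'
python3 -m jog '[{"x":-0.2,"y":0,"z":0,"spin":0,"grip":1},{"x":-0.2,"y":0,"z":0,"spin":0,"grip":1},{"x":-0.2,"y":0,"z":0,"spin":0,"grip":1},{"x":-0.2,"y":0,"z":0,"spin":0,"grip":1},{"x":-0.2,"y":0,"z":0,"spin":0,"grip":1},{"x":-0.2,"y":0,"z":0,"spin":0,"grip":1},{"x":-0.2,"y":0,"z":0,"spin":0,"grip":1},{"x":-0.2,"y":0,"z":0,"spin":0,"grip":1}]'
python3 -m jog '[{"x":-0.15,"y":0,"z":0,"spin":0,"grip":1},{"x":-0.15,"y":0,"z":0,"spin":0,"grip":1},{"x":-0.15,"y":0,"z":0,"spin":0,"grip":1},{"x":-0.15,"y":0,"z":0,"spin":0,"grip":1}]'
python3 -c "
from go import *
where()"
```

```text
clock: 5.32
eef_pos: [557.0, -149.0, 20.7]
tcp_rot: [-3.141, -0.001, 1.886]
contact_force: [0.6, 0.7, 0.9]
opening: -0.0
grasp_force: 0.0
clock: 5.98
eef_pos: [562.3, -164.3, 21.3]
tcp_rot: [-3.142, -0.0, 1.886]
contact_force: [0.3, 1.8, 2.0]
opening: 0.001
grasp_force: 1.0
clock: 6.32
eef_pos: [564.1, -170.1, 21.3]
tcp_rot: [-3.141, -0.0, 1.886]
contact_force: [0.6, 1.7, 2.3]
opening: 0.004
grasp_force: 1.0
tcp in tray x -0.3 y 7.2 z 21.3 rot [-3.141 -0.     1.886] F [0.6 1.7 2.3] t 6.3167 open 0.004
```

```bash
python3 -m jog '[{"x":-0.1,"y":0,"z":0,"spin":0,"grip":1},{"x":-0.1,"y":0,"z":0,"spin":0,"grip":1},{"x":-0.1,"y":0,"z":0,"spin":0,"grip":1},{"x":-0.1,"y":0,"z":0,"spin":0,"grip":1}]'
python3 -m jog '[{"x":-0.1,"y":0,"z":0,"spin":0,"grip":1},{"x":-0.05,"y":0,"z":0,"spin":0,"grip":1},{"x":0,"y":0,"z":0,"spin":0,"grip":1}]'
python3 -c "
from go import *
where()
c=cam('top'); cv2.imwrite('pics/t3.png',cv2.resize(c[0][205:275,310:410],None,fx=8,fy=8,interpolation=cv2.INTER_CUBIC))"
```

```text
clock: 6.65
eef_pos: [565.2, -173.6, 21.2]
tcp_rot: [-3.141, -0.0, 1.886]
contact_force: [-0.3, 3.8, 2.5]
opening: 0.002
grasp_force: 1.7
clock: 6.9
eef_pos: [565.8, -175.3, 21.2]
tcp_rot: [-3.142, 0.0, 1.886]
contact_force: [-0.6, 2.2, 1.5]
opening: 0.004
grasp_force: 1.1
tcp in tray x -0.3 y 1.6 z 21.2 rot [-3.142  0.     1.886] F [-0.6  2.2  1.5] t 6.9 open 0.004
```

View pics/t3.png

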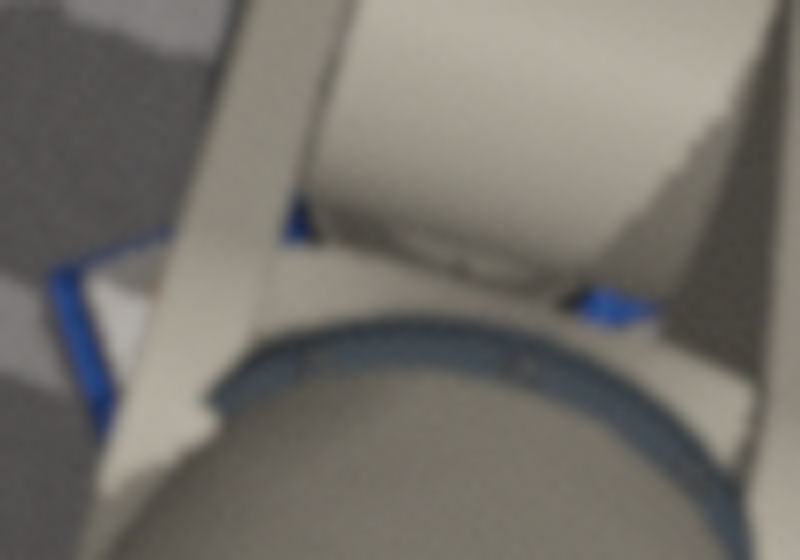

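The top view is blocked by the arm; only the tray's ends show, at crop (75,330) and (615,305). Force is still low, so I'm pushing in small steps until it rises.

```bash
for i in 1 2; do python3 -m jog '[{"x":-0.07,"y":0,"z":0,"spin":0,"grip":1},{"x":-0.07,"y":0,"z":0,"spin":0,"grip":1},{"x":0,"y":0,"z":0,"spin":0,"grip":1}]' | grep -E "eef|contact"; done
python3 -c "
from go import *
where()"
```

```text
eef_pos: [566.3, -176.7, 21.2]
contact_force: [-1.5, 2.1, 1.4]
eef_pos: [566.5, -177.5, 21.2]
contact_force: [-1.2, 5.4, 2.5]
tcp in tray x -0.3 y -0.6 z 21.2 rot [-3.141e+00 -1.000e-03  1.886e+00] F [-1.2  5.4  2.5] t 7.45 open 0.002
```

The force rise at tray y -0.6 means the relay and capacitor are against the wall, as predicted. Next I push the housing toward +y.

```bash
python3 -m jog '[{"x":0.3,"y":0,"z":0,"spin":0,"grip":1},{"x":0.5,"y":0,"z":0,"spin":0,"grip":1},{"x":0.5,"y":0,"z":0,"spin":0,"grip":1},{"x":0.5,"y":0,"z":0,"spin":0,"grip":1},{"x":0.5,"y":0,"z":0,"spin":0,"grip":1},{"x":0.5,"y":0,"z":0,"spin":0,"grip":1},{"x":0.4,"y":0,"z":0,"spin":0,"grip":1},{"x":0.2,"y":0,"z":0,"spin":0,"grip":1},{"x":0.15,"y":0,"z":0,"spin":0,"grip":1},{"x":0.15,"y":0,"z":0,"spin":0,"grip":1},{"x":0.15,"y":0,"z":0,"spin":0,"grip":1},{"x":0.15,"y":0,"z":0,"spin":0,"grip":1},{"x":0.1,"y":0,"z":0,"spin":0,"grip":1},{"x":0.1,"y":0,"z":0,"spin":0,"grip":1}]' | grep -E "eef|contact"
for i in 1 ; do python3 -m jog '[{"x":0.07,"y":0,"z":0,"spin":0,"grip":1},{"x":0.07,"y":0,"z":0,"spin":0,"grip":1},{"x":0,"y":0,"z":0,"spin":0,"grip":1}]' | grep -E "eef|contact"; done
python3 -c "
from go import *
where()"
```

```text
eef_pos: [554.1, -138.2, 21.6]
contact_force: [0.3, -2.8, 3.3]
eef_pos: [553.7, -136.7, 21.5]
contact_force: [0.5, -3.4, 3.6]
tcp in tray x 0.2 y 42.1 z 21.5 rot [3.141e+00 1.000e-03 1.886e+00] F [ 0.5 -3.4  3.6] t 8.8667 open -0.003
```

```bash
python3 -m jog '[{"x":0.07,"y":0,"z":0,"spin":0,"grip":1},{"x":0.07,"y":0,"z":0,"spin":0,"grip":1},{"x":0,"y":0,"z":0,"spin":0,"grip":1}]' | grep -E "eef|contact"
python3 -m jog '[{"x":-0.4,"y":0,"z":0,"spin":0,"grip":1},{"x":-0.4,"y":0,"z":0,"spin":0,"grip":1},{"x":0,"y":0,"z":0,"spin":0,"grip":1},{"x":0,"y":0,"z":-1,"spin":0,"grip":1},{"x":0,"y":0,"z":-2,"spin":0,"grip":1},{"x":0,"y":0,"z":-2.5,"spin":0,"grip":1},{"x":0,"y":0,"z":-3,"spin":0,"grip":1},{"x":0,"y":0,"z":-3,"spin":0,"grip":1},{"x":0,"y":0,"z":-3,"spin":0,"grip":1},{"x":0,"y":0,"z":-3,"spin":0,"grip":1},{"x":0,"y":0,"z":-1,"spin":0,"grip":1},{"x":0,"y":0,"z":0,"spin":0,"grip":1},{"x":0,"y":0,"z":0,"spin":0,"grip":1}]' | grep -E "eef|contact"
python3 -c "
from go import *
where(); go(581.5,264.6,205,np.radians(71.9))"
```

```text
eef_pos: [553.1, -135.3, 21.4]
contact_force: [1.4, -2.4, 3.7]
eef_pos: [555.0, -142.7, 206.3]
contact_force: [1.0, 0.4, -0.9]
tcp in tray x -0.4 y 36.0 z 206.3 rot [3.141 0.    1.886] F [ 1.   0.4 -0.9] t 10.2 open 0.003
tool cm x 37.91 y 15.14 z 0.13 spin 0.631
```

```bash
python3 -m jog '[{"x":3.16,"y":1.26,"z":0,"spin":0,"grip":0},{"x":3.16,"y":1.26,"z":0,"spin":0,"grip":0},{"x":3.16,"y":1.26,"z":0,"spin":0,"grip":0},{"x":3.16,"y":1.26,"z":0,"spin":0,"grip":0},{"x":3.16,"y":1.26,"z":0,"spin":0,"grip":0},{"x":3.16,"y":1.26,"z":0,"spin":0,"grip":0},{"x":3.16,"y":1.26,"z":0,"spin":0,"grip":0},{"x":3.16,"y":1.26,"z":0,"spin":0,"grip":0},{"x":3.16,"y":1.26,"z":0,"spin":0,"grip":0},{"x":3.16,"y":1.26,"z":0,"spin":0,"grip":0},{"x":3.16,"y":1.26,"z":0,"spin":0,"grip":0},{"x":3.16,"y":1.26,"z":0,"spin":0,"grip":0},{"x":0,"y":0,"z":0,"spin":0.12,"grip":0},{"x":0,"y":0,"z":0,"spin":0.12,"grip":0},{"x":0,"y":0,"z":0,"spin":0.12,"grip":0},{"x":0,"y":0,"z":0,"spin":0.12,"grip":0},{"x":0,"y":0,"z":0,"spin":0.12,"grip":0},{"x":0,"y":0,"z":0,"spin":0.03,"grip":0},{"x":0,"y":0,"z":0,"spin":0,"grip":0},{"x":0,"y":0,"z":0,"spin":0,"grip":0}]' | grep -E "eef|contact"
cat > tr.py <<'E'
from h import *
n=4; C=[cam("top") for _ in range(n)]; im=np.mean([c[0] for c in C],0).astype(np.uint8)
cv2.imwrite("pics/t4.png",cv2.resize(im[205:275,310:410],None,fx=8,fy=8,interpolation=cv2.INTER_CUBIC))
E
python3 tr.py
python3 -c "
from go import *
where(); go(581.5,264.6,44,np.radians(71.9)); print(sense()['qpos'])"
```

```text
eef_pos: [580.6, 264.1, 204.2]
contact_force: [-0.5, -0.1, 0.2]
tcp in tray x 151.4 y 414.7 z 205.7 rot [-3.141e+00  1.000e-03  1.257e+00] F [-0.1 -0.7  0.4] t 12.0667 open 0.996
tool cm x 0.02 y 0.01 z 16.17 spin 0.002
[4.24478074e-01 3.98237806e-01 1.62626607e+00 5.57376221e-05
 1.11796806e+00 7.38619925e-01]
```

View pics/t4.png

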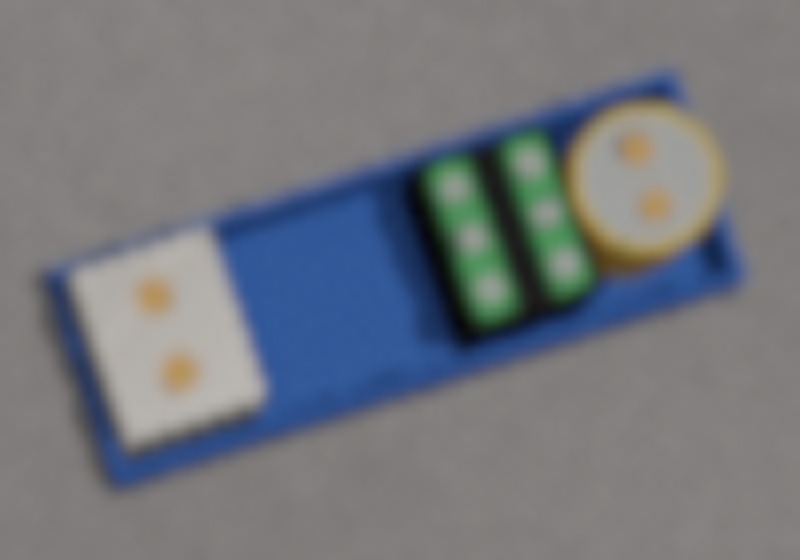

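The housing now sits against the left (+y) wall, the relay and capacitor against the right, and the gap runs from crop (240,310) to (435,265). Next I descend on the supply and grip it.

```bash
python3 -m jog '[{"x":0,"y":0,"z":2,"spin":0,"grip":0},{"x":0,"y":0,"z":2.5,"spin":0,"grip":0},{"x":0,"y":0,"z":2.5,"spin":0,"grip":0},{"x":0,"y":0,"z":2.5,"spin":0,"grip":0},{"x":0,"y":0,"z":2,"spin":0,"grip":0},{"x":0,"y":0,"z":1.5,"spin":0,"grip":0},{"x":0,"y":0,"z":1.3,"spin":0,"grip":0},{"x":0,"y":0,"z":1,"spin":0,"grip":0},{"x":0,"y":0,"z":1,"spin":0,"grip":0},{"x":0,"y":0,"z":1,"spin":0,"grip":0},{"x":0,"y":0,"z":0,"spin":0,"grip":0},{"x":0,"y":0,"z":0,"spin":0,"grip":0}]' | grep -E "eef|contact"
python3 -m jog '[{"x":0,"y":0,"z":0,"spin":0,"grip":1},{"x":0,"y":0,"z":0,"spin":0,"grip":1},{"x":0,"y":0,"z":0,"spin":0,"grip":1},{"x":0,"y":0,"z":0,"spin":0,"grip":1},{"x":0,"y":0,"z":0,"spin":0,"grip":1},{"x":0,"y":0,"z":0,"spin":0,"grip":1},{"x":0,"y":0,"z":0,"spin":0,"grip":1},{"x":0,"y":0,"z":0,"spin":0,"grip":1},{"x":0,"y":0,"z":0,"spin":0,"grip":1}]' 50
python3 -c "
from go import *
where()
from meas import *
for n,z,L in(('house',62,[(212,230),(265,390)]),('relay',57,[(415,185),(455,342)]),('tray',30,[(48,270),(115,490),(675,68),(745,280)])):
  for u,v in L:
    q=toz(c,(u+.5)/8-.5+310,(v+.5)/8-.5+205,z)[:2]-M; print(n,(q@ex).round(1),(q@ey).round(1))
"
```

```text
eef_pos: [581.5, 264.5, 33.1]
contact_force: [-0.2, 0.5, -0.1]
clock: 13.82
eef_pos: [582.2, 264.8, 34.3]
tcp_rot: [3.141, -0.001, 1.256]
contact_force: [-0.9, 0.3, 6.8]
opening: 0.621
grasp_force: 53.9
tcp in tray x 152.3 y 414.8 z 34.3 rot [ 3.141e+00 -1.000e-03  1.256e+00] F [-0.9  0.3  6.8] t 13.8167 open 0.621
house 27.3 52.7
house -23.5 53.1
relay 21.8 -10.5
relay -27.3 -6.4
tray 35.6 102.0
tray -35.6 103.7
tray 34.9 -103.7
tray -34.9 -101.9
```

Gripped at about 53 mm opening with 54 N. Lifting.

```bash
python3 -m jog '[{"x":0,"y":0,"z":-0.5,"spin":0,"grip":1},{"x":0,"y":0,"z":-1,"spin":0,"grip":1},{"x":0,"y":0,"z":-1.5,"spin":0,"grip":1},{"x":0,"y":0,"z":-2,"spin":0,"grip":1},{"x":0,"y":0,"z":-2,"spin":0,"grip":1},{"x":0,"y":0,"z":-2,"spin":0,"grip":1},{"x":0,"y":0,"z":-2,"spin":0,"grip":1},{"x":0,"y":0,"z":-1,"spin":0,"grip":1},{"x":0,"y":0,"z":0,"spin":-0.1,"grip":1},{"x":0,"y":0,"z":0,"spin":-0.1,"grip":1},{"x":0,"y":0,"z":0,"spin":-0.1,"grip":1},{"x":0,"y":0,"z":0,"spin":-0.1,"grip":1},{"x":0,"y":0,"z":0,"spin":-0.1,"grip":1},{"x":0,"y":0,"z":0,"spin":-0.08,"grip":1},{"x":0,"y":0,"z":0,"spin":-0.05,"grip":1},{"x":0,"y":0,"z":0,"spin":0,"grip":1},{"x":0,"y":0,"z":0,"spin":0,"grip":1}]' 
python3 -c "
from go import *
where(); tray(0,22,150)"
```

```text
clock: 15.28
eef_pos: [581.3, 264.4, 153.1]
tcp_rot: [-3.141, 0.0, 1.884]
contact_force: [-1.6, -0.3, -3.6]
opening: 0.623
grasp_force: 53.4
tcp in tray x 151.3 y 414.7 z 153.1 rot [-3.141  0.     1.884] F [-1.6 -0.3 -3.6] t 15.2833 open 0.623
tool cm x -39.32 y -15.00 z 0.31 spin -0.003
```

```bash
python3 -m jog '[{"x":-1.2,"y":-0.46,"z":0,"spin":0,"grip":1},{"x":-1.2,"y":-0.46,"z":0,"spin":0,"grip":1},{"x":-2.5,"y":-0.95,"z":0,"spin":0,"grip":1},{"x":-2.5,"y":-0.95,"z":0,"spin":0,"grip":1},{"x":-2.5,"y":-0.95,"z":0,"spin":0,"grip":1},{"x":-2.5,"y":-0.95,"z":0,"spin":0,"grip":1},{"x":-2.5,"y":-0.95,"z":0,"spin":0,"grip":1},{"x":-2.5,"y":-0.95,"z":0,"spin":0,"grip":1},{"x":-2.5,"y":-0.95,"z":0,"spin":0,"grip":1},{"x":-2.5,"y":-0.95,"z":0,"spin":0,"grip":1},{"x":-2.5,"y":-0.95,"z":0,"spin":0,"grip":1},{"x":-2.5,"y":-0.95,"z":0,"spin":0,"grip":1},{"x":-2.5,"y":-0.95,"z":0,"spin":0,"grip":1},{"x":-2.5,"y":-0.95,"z":0,"spin":0,"grip":1},{"x":-2.5,"y":-0.95,"z":0,"spin":0,"grip":1},{"x":-2.5,"y":-0.95,"z":0,"spin":0,"grip":1},{"x":-0.95,"y":-0.39,"z":0,"spin":0,"grip":1},{"x":-0.95,"y":-0.39,"z":0,"spin":0,"grip":1},{"x":0,"y":0,"z":0,"spin":0,"grip":1},{"x":0,"y":0,"z":0,"spin":0,"grip":1}]' 
python3 -c "
from go import *
where(); tray(0,22,38)"
```

```text
clock: 16.95
eef_pos: [560.3, -155.7, 153.2]
tcp_rot: [-3.141, -0.0, 1.885]
contact_force: [0.1, 0.2, -4.4]
opening: 0.626
grasp_force: 53.4
tcp in tray x 0.6 y 22.0 z 153.2 rot [-3.141 -0.     1.885] F [ 0.1  0.2 -4.4] t 16.95 open 0.626
tool cm x -0.00 y -0.06 z 11.52 spin -0.002
```

```bash
python3 -m jog '[{"x":0,"y":0,"z":1,"spin":0,"grip":1},{"x":0,"y":-0.06,"z":1.5,"spin":0,"grip":1},{"x":0,"y":0,"z":1.2,"spin":0,"grip":1},{"x":0,"y":0,"z":0.8,"spin":0,"grip":1},{"x":0,"y":0,"z":0,"spin":0,"grip":1},{"x":0,"y":0,"z":0,"spin":0,"grip":1}]' | grep -E "eef|contact"
python3 -c "
from go import *
where()
c=cam('side'); cv2.imwrite('pics/s4.png',cv2.resize(c[0][225:335,270:380],None,fx=5,fy=5,interpolation=cv2.INTER_CUBIC))"
```

```text
eef_pos: [559.8, -155.2, 107.6]
contact_force: [-0.3, 0.9, -4.2]
tcp in tray x 0.3 y 22.6 z 107.6 rot [-3.140e+00 -1.000e-03  1.886e+00] F [-0.3  0.9 -4.2] t 17.45 open 0.617
```

View pics/s4.png

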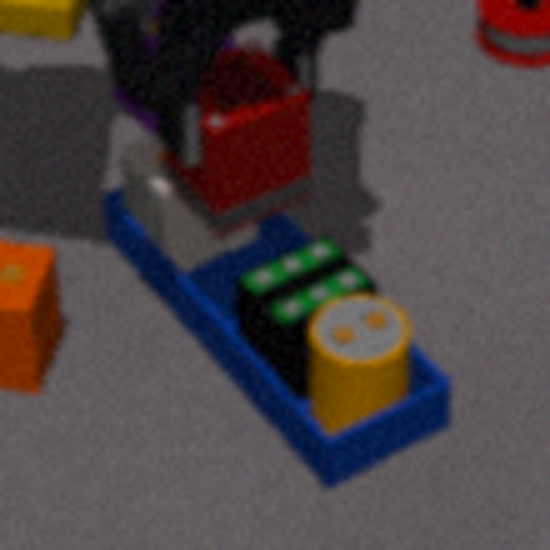

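The supply hangs level over the gap. Its lower front corners are at about crop (215,230) and (312,190), and the relay's top edge runs from (240,275) to (315,240). I'll check these numerically.

```bash
python3 -c "
from go import *
c=cam('side')
f=lambda x,y,z: ((proj(c,[*(M+x*ex+y*ey),z])-[270,225]+.5)*5-.5).round(0)
for x in(-27,27): print('supply foot corner pred',f(x,-2.5,74),'relay top +y edge pred',f(x,-11,58), f(x,-6,58), 'housing -y top',f(x,55,62))
def inv(u,v,z): q=toz(c,(u+.5)/5-.5+270,(v+.5)/5-.5+225,z)[:2]-M; return (q@ex).round(1),(q@ey).round(1)
print(inv(215,230,74),inv(312,190,74), inv(240,275,58),inv(315,240,58))"
```

```text
supply foot corner pred [218. 239.] relay top +y edge pred [228. 274.] [223. 268.] housing -y top [156. 191.]
supply foot corner pred [313. 196.] relay top +y edge pred [323. 230.] [316. 224.] housing -y top [249. 150.]
(np.float64(-24.8), np.float64(3.3)) (np.float64(29.2), np.float64(1.1)) (np.float64(-22.9), np.float64(-14.9)) (np.float64(20.1), np.float64(-14.7))
```

The image puts the supply 2–4 mm toward +y and about 2 mm toward +x of nominal. A small trim centres it, then I descend with force checks.

```bash
python3 -m jog '[{"x":-0.17,"y":-0.1,"z":0.3,"spin":0,"grip":1},{"x":0,"y":0,"z":0.6,"spin":0,"grip":1},{"x":0,"y":0,"z":0.6,"spin":0,"grip":1},{"x":0,"y":0,"z":0.5,"spin":0,"grip":1},{"x":0,"y":0,"z":0,"spin":0,"grip":1}]' | grep -E "eef|contact"
python3 -m jog '[{"x":0,"y":0,"z":0.5,"spin":0,"grip":1},{"x":0,"y":0,"z":0.5,"spin":0,"grip":1},{"x":0,"y":0,"z":0.5,"spin":0,"grip":1},{"x":0,"y":0,"z":0,"spin":0,"grip":1}]' | grep -E "eef|contact"
python3 -m jog '[{"x":0,"y":0,"z":0.5,"spin":0,"grip":1},{"x":0,"y":0,"z":0.5,"spin":0,"grip":1},{"x":0,"y":0,"z":0.5,"spin":0,"grip":1},{"x":0,"y":0,"z":0,"spin":0,"grip":1}]' | grep -E "eef|contact"
python3 -c "
from go import *
where()"
```

```text
eef_pos: [558.8, -157.5, 86.9]
contact_force: [0.4, 0.8, -4.8]
eef_pos: [559.1, -157.5, 72.1]
contact_force: [-0.2, 0.0, -3.6]
eef_pos: [559.0, -157.5, 57.1]
contact_force: [-0.6, -0.7, -4.5]
tcp in tray x -1.2 y 20.7 z 57.1 rot [-3.140e+00 -1.000e-03  1.886e+00] F [-0.6 -0.7 -4.5] t 18.6333 open 0.625
```

No contact at all on the way down. The foot is now at about z=23, so I'm lowering the last 19 mm in small steps.

```bash
python3 -m jog '[{"x":0,"y":0.05,"z":0.4,"spin":0,"grip":1},{"x":0,"y":0,"z":0.4,"spin":0,"grip":1},{"x":0,"y":0,"z":0.4,"spin":0,"grip":1},{"x":0,"y":0,"z":0.2,"spin":0,"grip":1},{"x":0,"y":0,"z":0.15,"spin":0,"grip":1},{"x":0,"y":0,"z":0,"spin":0,"grip":1}]' | grep -E "eef|contact"
python3 -m jog '[{"x":0,"y":0,"z":0.1,"spin":0,"grip":1},{"x":0,"y":0,"z":0.1,"spin":0,"grip":1},{"x":0,"y":0,"z":0,"spin":0,"grip":1}]' | grep -E "eef|contact"
python3 -m jog '[{"x":0,"y":0,"z":0.05,"spin":0,"grip":1},{"x":0,"y":0,"z":0.05,"spin":0,"grip":1},{"x":0,"y":0,"z":0,"spin":0,"grip":1}]' | grep -E "eef|contact"
```

```text
eef_pos: [560.0, -157.5, 42.4]
contact_force: [-1.0, 0.1, -3.7]
eef_pos: [560.2, -157.6, 40.7]
contact_force: [0.1, -0.1, -4.1]
eef_pos: [560.2, -157.6, 39.7]
contact_force: [-0.6, 0.2, -3.7]
```

```bash
for i in 1; do python3 -m jog '[{"x":0,"y":0,"z":0.05,"spin":0,"grip":1},{"x":0,"y":0,"z":0.05,"spin":0,"grip":1},{"x":0,"y":0,"z":0,"spin":0,"grip":1}]' | grep -E "eef|contact"; done
python3 -m jog '[{"x":0,"y":0,"z":0.05,"spin":0,"grip":1},{"x":0,"y":0,"z":0.05,"spin":0,"grip":1},{"x":0,"y":0,"z":0,"spin":0,"grip":1}]' | grep -E "eef|contact"
```

```text
eef_pos: [560.2, -157.5, 38.7]
contact_force: [0.2, -0.9, -4.2]
eef_pos: [560.3, -157.6, 38.3]
contact_force: [-2.5, 0.1, 4.4]
```

Touchdown: the force flipped from -4 to +4.4 N at z=38.3. Opening gently and retreating.

```bash
python3 -m jog '[{"x":0,"y":0,"z":0,"spin":0,"grip":0.3},{"x":0,"y":0,"z":0,"spin":0,"grip":0.25},{"x":0,"y":0,"z":0,"spin":0,"grip":0.15},{"x":0,"y":0,"z":0,"spin":0,"grip":0.15},{"x":0,"y":0,"z":0,"spin":0,"grip":0.15},{"x":0,"y":0,"z":0,"spin":0,"grip":0.15}]'
python3 -m jog '[{"x":0,"y":0,"z":-0.5,"spin":0,"grip":0.15},{"x":0,"y":0,"z":-1,"spin":0,"grip":0.15},{"x":0,"y":0,"z":-1.5,"spin":0,"grip":0.15},{"x":0,"y":0,"z":-2.5,"spin":0,"grip":0.15},{"x":0,"y":0,"z":-3,"spin":0,"grip":0.15},{"x":0,"y":0,"z":-3,"spin":0,"grip":0.15},{"x":0,"y":0,"z":-3,"spin":0,"grip":0.15},{"x":2.5,"y":-1.5,"z":0,"spin":0,"grip":0.15},{"x":2.5,"y":-1.5,"z":0,"spin":0,"grip":0.15},{"x":2.5,"y":-1.5,"z":0,"spin":0,"grip":0.15},{"x":2.5,"y":-1.5,"z":0,"spin":0,"grip":0.15},{"x":2.5,"y":-1.5,"z":0,"spin":0,"grip":0.15},{"x":2.5,"y":-1.5,"z":0,"spin":0,"grip":0.15},{"x":2.5,"y":-1.5,"z":0,"spin":0,"grip":0.15},{"x":2.5,"y":-1.5,"z":0,"spin":0,"grip":0.15},{"x":2.5,"y":-1.5,"z":0,"spin":0,"grip":0.15},{"x":0,"y":0,"z":0,"spin":0,"grip":0.15},{"x":0,"y":0,"z":0,"spin":0,"grip":0.15}]'
python3 - <<'E'
from h import *
t=cam("top")[0]; s=cam("side")[0]
a=cv2.resize(t[200:280,305:415],None,fx=5,fy=5,interpolation=cv2.INTER_CUBIC)[:,:]
b=cv2.resize(s[225:335,270:380],None,fx=3.64,fy=3.64,interpolation=cv2.INTER_CUBIC)[:400]
b=b[:400,:]; a=cv2.resize(a,(400,400*80//110)); a=cv2.copyMakeBorder(a,0,400-a.shape[0],0,0,cv2.BORDER_CONSTANT)
cv2.imwrite("pics/end.png",np.hstack([a,b[:,:400]]))
E
```

```text
clock: 20.63
eef_pos: [560.3, -157.6, 37.8]
tcp_rot: [3.141, 0.0, 1.886]
contact_force: [-0.1, -0.6, 0.4]
opening: 0.845
grasp_force: 0.0
clock: 22.13
eef_pos: [361.6, 15.1, 183.6]
tcp_rot: [3.14, 0.0, 1.888]
contact_force: [0.1, -0.4, 0.6]
opening: 0.85
grasp_force: 0.0
```

View pics/end.png

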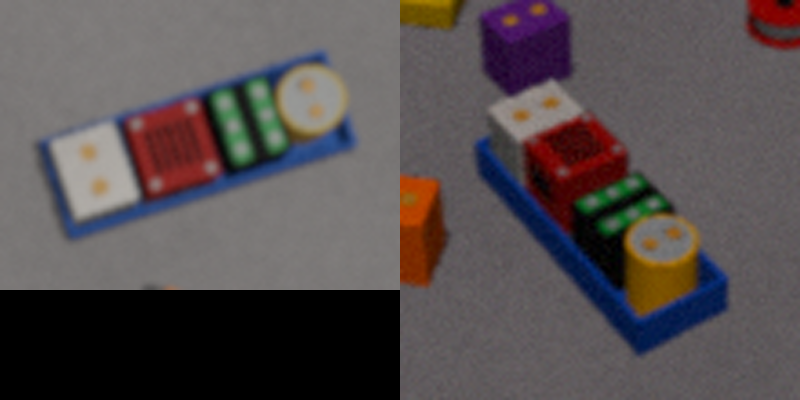

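All four parts stand upright in the tray: housing (95,170), supply (172,145), relay (250,120) and capacitor (313,100) in the left panel. The neighbouring items look undisturbed and the gripper is clear, so I'm handing in.

```bash
python3 -c "
from rig import *
print(sign_off())"
```

```text
the job is handed in; nothing more can be done
None
```

The red supply stands in the opened space with the housing, relay and capacitor; all four look upright in the final camera views, and the job was handed in at about 22 s of the 58 s allowed (no verdict was returned).

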